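# Weigh out the fake cell and load the good one in the charger

### The arm

A 6-joint arm with a two-finger parallel gripper is mounted at the origin on the work surface. World frame = base frame: x ahead of the robot, y to its left, z up, the work surface at z = 0. Lengths are in m, angles in degrees, forces in N, time in s.
With the tool pointing down it reaches from about 0.25 to 0.8 m from the base axis. Payload 3.9 kg.
Tool frame: the origin (TCP) lies on the centre line of the jaws, within the pads' length; the fingertips stand 11 mm ahead of it and the grasp point (between the pads) lies 8 mm behind it (bot.tip_reach is the distance from the TCP to the fingertips, in m); z points along the fingers, y is the line along which they close (so a half turn about z gives the same grasp; the last joint's range is limited). The gripper opens to 85 mm and grips with 20 to 120 N. Pads are 22 mm wide; open, the fingers measure 114 mm over their backs; the gripper's body (76 mm by 85 mm) begins 54 mm behind the grasp point. The pads swing forward as they close: fully open they stand 13 mm farther back than shut.
Start: joints at [-66.864, 14.897, -7.913, 67.191, 0, 90], TCP at [0.206, -0.483, 0.242] pointing down, gripper open.
Joint ranges: [-159.42, 159.42], [-47.68, 98.78], [-73.54, 78.23], [-108.79, 121.32], [-90, 84.71], [-180, 180]. Speed limits (degrees/s): [147.25, 147.25, 180, 180, 180, 180].

### API

Orientations are given as [roll, pitch, yaw] about the fixed x, y, z axes, in that order (R = Rz(yaw) Ry(pitch) Rx(roll)).
In Python, from workcell import bot gives the robot as it stands.
- The arm moves only by the tool play_rows, never from a script. Its argument "motion" is text: rows parted by semicolons, each of 7 numbers parted by spaces: the shift along the world's x, y, z as a fraction of full scale, then the turn, a rotation vector about the world's x, y, z as a fraction of full scale, then the closure, from 0 (fully open) to 1 (shut). In form: x y z rx ry rz fingers; .... A call has exactly 10 rows; each row is the pose to reach, as a shift and turn from the pose commanded when the call began; what a row does not reach only later rows make up. Full scale, the value 1, is 0.2 m for a shift and 60 degrees for a turn. A row lasts 1/8 s, in which the tool goes at most 62.5 mm and 10.7 degrees, less where a joint would pass 70% of its speed; a pose out of reach is approached as far as the arm can. A call with a number of a shift or a turn outside -1 to 1 is refused whole. A call with a gripper value outside its range is refused whole. The fingers move at their own pace and stop on an object; "grip_force" is the grip in N (left out, the last holds). Time passes only in rows, so rows that repeat a pose let the fingers close, or fill a call up. It gives the time, the measured TCP pose, the force, the opening and the grip force at its end, in the units of the state.
- bot.observe(): the state, without advancing time (a new reading comes with each control period).
- bot.get_image(name): name is "scene" or "top"; returns the picture (480x640x3 uint8, blue, green, red); there is no depth.
- bot.camera_info(name): a dict with "vfov" (degrees; the focal length in pixels is half the picture's height over the tangent of half this angle, whatever the lens; pixels are square), "cx", "cy" (the principal point, pixels), "world_from_camera" (4x4, takes a point from camera to world coordinates). Camera axes: x right, y up, looking along -z (the intrinsics and any distortion apply to the point x, -y, -z); pixel columns grow to the right and rows downward; lengths in m; the calibration is good to about 2 mm. A picture is of the moment at which its call begins. camera_info takes no time and is no camera call.
- bot.sign_off(): hands the job in; it is judged then, once.
Trained networks look in the newest picture that a camera, given by its name, has taken for a name from the list of things; names that differ only in an ending like _2 or _b are one class to them, and where a whole thing is asked for, a point or a joint stands for the part that bears it (a point fixed in the world has none). Each returns a list of dicts, best first, with "score" (0 to 1); they miss things now and then, are a little off and sometimes report something else, mostly with a low value. They report only what shows in the picture. A call takes as long as a camera call. They do not tell look-alikes from the thing itself.
- bot.find_in(camera, name): "bbox" ([left, top, right, bottom] in pixels, round what is visible of it).
- bot.trace(camera, name): "mask" (480x640 bool, what is visible of it) and "bbox" ([left, top, right, bottom] in pixels, round what is visible of it).
The state is a dict: "clock": time; "qpos": joint angles; "qd": joint speeds; "joint_torque": joint torques, N m; "tool_pos": TCP position; "ee_rot": TCP orientation; "wrist_force": force on the tool from outside, world axes, zero at the start; "torque": the same for the moment, N m; "grip_width": finger opening in m; "finger_force": force on a finger pad.
Only numpy, scipy, OpenCV 4.12 (cv2) and the standard library are available. Lean on these libraries where they do the work, as an engineer would, in place of code of your own. Each camera call takes 0.05 s, during which the arm holds its last target. There are 200 camera calls.

### The job

One of these two identical-looking lithium cells is a fake and too light: lay both gently on opposite pans of the balance, let go and see which pan goes down. Load the cell from the lower pan into the charger on the rail, button end to the fixed contact: press the sliding contact back with the cell's flat end until you feel its stop, without ramming it, then ease the cell right down into the bay so that the spring holds it. Leave the light cell lying on its pan, and do not press hard on the pans or shift the other things on the bench.

Things in the scene. Friction and masses are not known exactly. Their poses are not given: they have to be found in the camera images.
- cell_1_center (a point): centre of cell 1, one of two identical-looking blue lithium cells lying on their side: 18 mm in diameter, 67 mm long overall (65 mm can plus a 2 mm long, 6 mm wide steel button on the positive end, which has a white band; negative end flat). Point mid-way along the 67 mm, on the axis; x runs along the cell to the button end (roll about x means nothing)
- cell_1_plus (a point): tip of cell 1's button, 33.5 mm from its centre
- cell_2_center (a point): centre of cell 2, one of two identical-looking blue lithium cells lying on their side: 18 mm in diameter, 67 mm long overall (65 mm can plus a 2 mm long, 6 mm wide steel button on the positive end, which has a white band; negative end flat). Point mid-way along the 67 mm, on the axis; x runs along the cell to the button end (roll about x means nothing)
- cell_2_plus (a point): tip of cell 2's button, 33.5 mm from its centre
- cell_1: cell 1 itself (frame as at its centre); a true cell weighs 44 to 48 g, a fake 22 to 26 g
- cell_2: cell 2 itself (frame as at its centre)
- tray: grey cell tray, fixed, 86 x 136 mm, floor 6 mm thick; the cells start in it, side by side along its x axis, 70 mm apart, each across two V supports (18 to 27 mm either side of its middle, no higher than its axis). A cell's axis is 20 mm above the bench there, 14 mm above the floor; the middle 35 mm of it is free for fingers. Origin under the tray's centre
- balance: two-pan beam balance, fixed: grey base 85 x 270 mm, column 85 mm high, aluminium beam along its y axis, the pans' centres 115 mm either side of the column. Origin under the middle of the base
- balance_beam (a joint): angle of the beam (rad): 0 level (as when empty), positive with the left pan down, negative with the right pan down, stops at +-0.13. It leans in proportion to the difference in weight and settles within about a second: 0.055 to 0.09 with a true cell against a fake, as much with a fake alone, on the stop with a true cell alone. The pans stay level; 0.1 rad moves them 12 mm
- pan_left: left pan (on the balance's +y side) with its carrier: steel, 94 mm along the balance's x and 80 mm along y, rim 5 mm high, always level; origin on its pivot pin, 20 mm below the pan's face
- pan_right: right pan (on the balance's -y side), same as the left
- pan_left_seat (a point): where the centre of a cell resting in the left pan lies; rides with the pan; 113 mm above the bench when level, 14.7 mm above the pan's face. Two V supports as in the tray; cell axis along the balance's x, either way round, up to 10 mm off along the axis; set down up to 4 mm off sideways it rolls into the V
- pan_right_seat (a point): the same point on the right pan
- rail: steel 35 mm mounting rail, 190 mm long, 7.5 mm high, fixed on the bench, with the black one-bay cell charger clamped on it. Origin on the bench under the rail's middle; x along rail and bay to the fixed positive contact. The charger is centred across the rail but clamped by eye along it: the seated cell's centre can be up to 14 mm either side of the rail's middle in x
- rail_mid (a point): point above the rail's middle, 37 mm above the bench: a seated cell's axis passes here. The cell lies on decks 28 mm above the bench under its ends, between 45 degree side lips that centre it from up to 4 mm off (17 to 31 mm from the bay's middle, up to 35 mm above the bench). In the bay's middle the base is 20 mm high: 34 mm of the cell's length is free for fingers
- rail_plus_end (a point): middle of the rail's +x end, on the bench, 95 mm from its middle. The bay's fixed contact is brass, on an end wall 33.5 mm to +x of the bay's middle, marked with a red cross; the wall is 16 mm wide and 38 mm above the bench at its top, its shoulders (green lamp) 40 mm wide and 30 mm high
- rail_minus_end (a point): middle of the rail's -x end. The sliding contact is on this side: steel plate, 16 mm wide, top 54 mm above the bench, grey block behind; 61 mm from the fixed contact at rest, held back 6 mm by a seated cell, hard stop at 7.5 mm. Spring 2 N at rest, 5 N at the stop: a push rising past 6.5 N is on the stop. A level cell, axis 52 mm above the bench, clears the wall and meets the plate
- multimeter: yellow multimeter lying flat, 180 x 86 x 44 mm, loose bystander; origin under its centre
- pcb: small green circuit board, 70 x 50 mm, parts up to 16 mm high, loose bystander; origin under its centre
- screwdriver: screwdriver lying on the bench, about 200 mm long, loose bystander
- parts_box: white open box, 75 x 75 x 60 mm, loose bystander; origin under its centre
Mind the look-alikes: they are no part of the job. What is shaped like the cell_2 but orange, purple or red is not meant.

How it is judged:
By the outcome, as a careful person would: the job done as asked, in the order asked, and still so for the second after the job is handed in, with the robot touching nothing.
It also fails if it takes over 72 s, if anything falls off the work surface, if the arm or the gripper's body presses on something with over 40 N, if the wrist force passes 120 N, or if a joint passes its speed limit or range.

## Working session

There is one attempt and no reset: what is moved stays moved. The work goes in short steps, Python scripts to look and compute and a tool call to move; the robot and the scene stay as the last step left them, time stands still between calls to the robot, and variables do not carry over. Pictures are saved under pics/ and viewed, at most 10 in all, crops included, and the job is handed in when it is done.

Besides the shell and the picture viewer there is one more tool, called as name(argument=value, ...) on one line, values as JSON. play_rows: Moves the arm, as the interface text tells. Its arguments: {"type":"object","properties":{"motion":{"type":"string"},"grip_force":{"type":"number"}},"required":["motion"]}

```bash
mkdir -p pics; ls; python3 - <<'E'
from workcell import bot
import cv2,numpy as np
for n in("scene","top"):
    im=bot.get_image(n); cv2.imwrite(f"pics/{n}0.png",im)
    c=bot.camera_info(n); print(n,{k:(np.round(v,4).tolist() if k=="world_from_camera" else v) for k,v in c.items()})
    for t in("cell_1","tray","balance","pan_left","rail"):
        print(t,[(round(d["score"],2),np.round(d["bbox"]).tolist()) for d in bot.find_in(n,t)])
print(bot.observe())
E
```

```text
pics
scene {'vfov': 53.695107995164875, 'cx': 320.1446847242021, 'cy': 240.98069276149877, 'world_from_camera': [[-0.3618, -0.7633, 0.5352, 1.1623], [0.9322, -0.2902, 0.2164, 0.2121], [-0.0099, 0.5772, 0.8166, 1.0849], [0.0, 0.0, 0.0, 1.0]]}
cell_1 [(0.74, [386.0, 262.0, 408.0, 279.0]), (0.68, [326.0, 227.0, 380.0, 264.0]), (0.63, [333.0, 231.0, 350.0, 246.0]), (0.63, [399.0, 221.0, 407.0, 240.0]), (0.63, [180.0, 180.0, 232.0, 239.0]), (0.6, [306.0, 203.0, 325.0, 215.0]), (0.49, [356.0, 234.0, 370.0, 260.0])]
tray [(0.65, [323.0, 226.0, 380.0, 269.0]), (0.43, [438.0, 246.0, 489.0, 297.0])]
balance [(0.63, [306.0, 268.0, 440.0, 365.0])]
pan_left [(0.58, [395.0, 306.0, 440.0, 356.0])]
rail [(0.9, [244.0, 209.0, 261.0, 262.0]), (0.26, [303.0, 266.0, 352.0, 308.0])]
top {'vfov': 49.233613720315084, 'cx': 323.8374818444825, 'cy': 235.51999101105022, 'world_from_camera': [[0.0227, 0.9957, -0.0893, 0.4326], [-0.9995, 0.0206, -0.0241, -0.0622], [-0.0222, 0.0898, 0.9957, 1.094], [0.0, 0.0, 0.0, 1.0]]}
cell_1 [(0.86, [277.0, 263.0, 289.0, 296.0]), (0.85, [356.0, 307.0, 379.0, 340.0]), (0.63, [
[... 419 characters left out ...]
32.0, 321.0, 202.0])]
{'clock': 0.6, 'qpos': array([-6.68639653e+01,  1.48958384e+01, -7.91253185e+00,  6.71891859e+01,
       -5.64240962e-04,  8.99999870e+01]), 'qd': array([-0.04768173, -0.02262759, -0.01812001,  0.09280693, -0.01672771,
       -0.10990691]), 'joint_torque': array([-4.08056612e-04, -4.05365503e+01,  2.54113519e+01,  1.40980479e-03,
       -4.42952751e-05,  1.35847291e-06]), 'tool_pos': array([ 0.20627874, -0.4827799 ,  0.24231417]), 'ee_rot': array([1.79997556e+02, 5.64241516e-04, 2.31360477e+01]), 'wrist_force': array([ 0.24421469, -0.17287415,  0.03283812]), 'torque': array([ 0.01451642,  0.06374822, -0.07809417]), 'finger_force': 0.0, 'grip_width': 0.08530863460642212}
```

```bash
python3 - <<'E'
import cv2
t=cv2.imread("pics/top0.png");s=cv2.imread("pics/scene0.png")
cv2.imwrite("pics/t1.png",cv2.resize(t[120:360,140:470],None,fx=2.4,fy=2.4,interpolation=cv2.INTER_CUBIC))
cv2.imwrite("pics/s1.png",cv2.resize(s[170:400,170:500],None,fx=2.4,fy=2.4,interpolation=cv2.INTER_CUBIC))
E
```

```text
(no output)
```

View pics/t1.png

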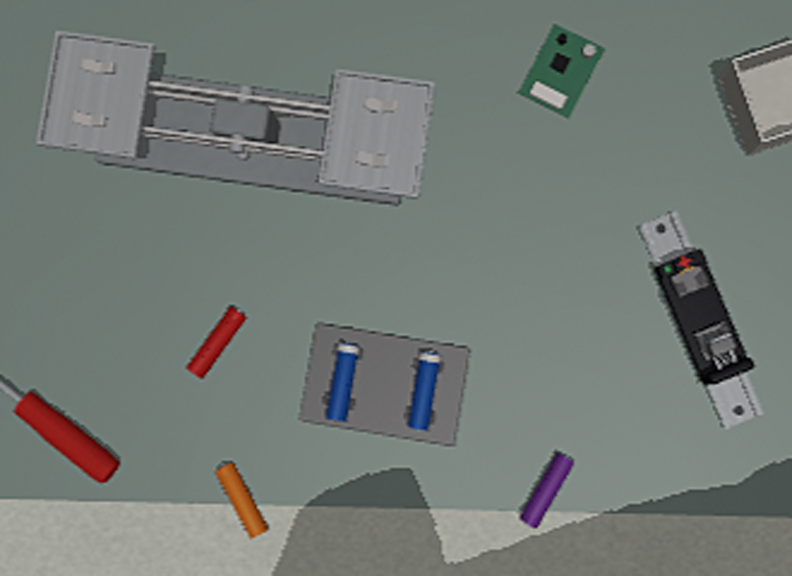

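View pics/s1.png

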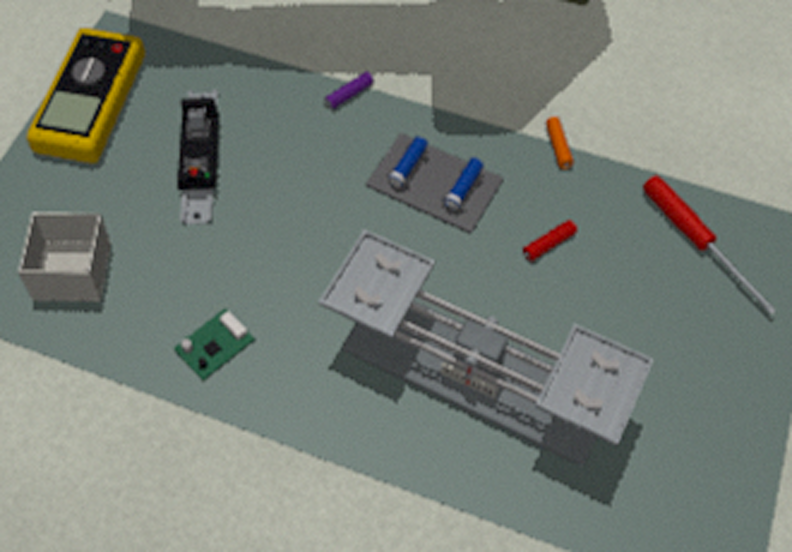

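The top view shows the two blue cells in the tray, white bands towards +x, at about (282,279) and (316,283). The balance pans are at about (180,158) and (297,175), and the charger is at about (431,252) with its red cross at (425,229). Next I measure these in both cameras.

```bash
cat >h.py <<'E'
from workcell import bot
import numpy as np,cv2
def cam(n):
    c=bot.camera_info(n); f=240/np.tan(np.radians(c["vfov"]/2)); return c,f
def ground(n,p,z):
    c,f=cam(n);T=np.array(c["world_from_camera"]);p=np.atleast_2d(p).astype(float)
    d=np.c_[(p[:,0]-c["cx"])/f,-(p[:,1]-c["cy"])/f,-np.ones(len(p))]@T[:3,:3].T
    o=T[:3,3];return o+d*((z-o[2])/d[:,2])[:,None]
def proj(n,P):
    c,f=cam(n);T=np.linalg.inv(np.array(c["world_from_camera"]));P=np.atleast_2d(P)@T[:3,:3].T+T[:3,3]
    return np.c_[c["cx"]-f*P[:,0]/P[:,2],c["cy"]+f*P[:,1]/P[:,2]]
def blobs(n,img,m,z,mina):
    k,l,st,ce=cv2.connectedComponentsWithStats(m.astype(np.uint8))
    out=[]
    for i in range(1,k):
        if st[i,4]>=mina:
            ys,xs=np.nonzero(l==i);w=ground(n,np.c_[xs,ys],z)[:,:2]
            (c,s,a)=cv2.minAreaRect((w*1000).astype(np.float32));out.append((ce[i],st[i,4],w.mean(0),c,s,a))
    return out
E
python3 - <<'E'
from h import *
np.set_printoptions(precision=4,suppress=True)
for n in("top","scene"):
    im=cv2.imread(f"pics/{n}0.png");hsv=cv2.cvtColor(im,cv2.COLOR_BGR2HSV)
    H,S,V=cv2.split(hsv)
    print(n)
    for b in blobs(n,im,(H>100)&(H<130)&(S>150)&(V>60),.020,60): print("blue",b[0],b[1],np.round(b[2],4),np.round(b[3],1),np.round(b[4],1),round(b[5],1))
    for b in blobs(n,im,((H<8)|(H>172))&(S>150)&(V>60),.038,5): print("red",b[0],b[1],np.round(b[2],4),np.round(b[4],1))
    for b in blobs(n,im,(V<45),.03,150): print("black",b[0],b[1],np.round(b[2],4),np.round(b[3],1),np.round(b[4],1),round(b[5],1))
    for t,z in(("tray",.006),("pan_left",.1033),("pan_right",.1033),("rail",.0075),("rail_mid",.0075),("balance",.0)):
        for r in bot.trace(n,t)[:3]:
            m=r["mask"]
            if m.sum()<50: continue
            for b in blobs(n,im,m,z,m.sum()*.5): print(t,round(r["score"],2),b[0],b[1],np.round(b[2],4),np.round(b[3],1),np.round(b[4],1),round(b[5],1))
E
```

```text
top
blue [281.92 280.68] 225 [0.4344 0.0475] [434.7  47.5] [16.5 57.3] 81.7
blue [316.0442 284.1903] 226 [ 0.4289 -0.0225] [428.8 -22.5] [16.5 57.2] 81.8
red [424.5294 228.8235] 17 [ 0.5451 -0.2396] [8.2 7.8]
red [229.6865 262.2976] 252 [0.4691 0.1526] [16.4 63.6]
red [167.639 302.114] 579 [0.3862 0.2751] [99.6 24.5]
red [510.0345 297.1379] 29 [ 0.4121 -0.4096] [12.4 11.3]
black [431.8658 252.7384] 730 [ 0.4977 -0.2559] [ 499.3 -256.9] [109.2  44.7] 24.4
black [516.0413 276.6833] 1260 [ 0.4532 -0.4245] [ 474.7 -422.3] [150.1  64.7] 8.5
black [610.9044 455.1967] 2217 [ 0.1113 -0.6039] [ 124.7 -592.9] [116.7 136.2] 1.8
black [299.9477 445.9477] 153 [0.1109 0.0013] [110.1  -0.7] [193.5   6.1] 89.4
black [276.1105 467.4718] 1882 [0.0685 0.047 ] [76.  50.6] [ 58.9 194.7] 1.8
tray 0.71 [299.7695 279.3804] 2174 [0.438 0.012] [437.5  12.9] [137.3  86.2] 82.2
pan_left 0.88 [179.4199 159.2912] 2091 [0.664  0.2449] [664.8 245.9] [85.1 98.5] 83.9
pan_left 0.22 [315.9373 282.3985] 271 [ 0.4325 -0.0253] [432.4 -25.2] [16.7 60. ] 80.5
pan_right 0.69 [296.467  175.1227] 2103 [0.637 0.017] [637.3  16
[... 2026 characters left out ...]
 80.4
pan_left 0.6 [417.658  329.1841] 1456 [0.6663 0.243 ] [664.6 243. ] [81.5 98.5] 83.0
pan_left 0.37 [371.4699 317.3881] 5872 [0.675 0.136] [667.9 127.4] [310.8 133.4] 83.0
pan_right 0.93 [327.049 287.679] 1246 [0.6392 0.0162] [637.5  16.2] [83.4 98.2] 82.3
rail 0.87 [252.5139 234.0339] 825 [ 0.5004 -0.2607] [ 499.4 -261.1] [193.9  46.8] 24.9
rail 0.49 [326.6396 287.3969] 1232 [ 0.5877 -0.0042] [585.9  -5. ] [ 92.  108.7] 83.5
rail_mid 0.95 [252.7535 233.7911] 852 [ 0.4995 -0.2604] [ 499.3 -260.8] [192.5  49.1] 22.2
rail_mid 0.33 [418.0622 329.4654] 1446 [0.6183 0.2472] [616.9 247.1] [ 89.7 106.6] 82.9
balance 0.92 [371.8129 317.6327] 5581 [0.6241 0.129 ] [615.5 118.6] [342.4 144.6] 83.3
```

play_rows(motion="0.06 0.1 0 -0 0 -0.05 0.3; 0.15 0.25 0 0 0 -0.13 0.45; 0.24 0.4 0 0 0 -0.21 0.45; 0.33 0.55 0 0 0 -0.29 0.45; 0.42 0.7 0 0 0 -0.37 0.45; 0.51 0.85 0 0 0 -0.45 0.45; 0.6 1 0 0 0 -0.52 0.45; 0.6 1 0 0 0 -0.52 0.45; 0.6 1 0 0 0 -0.52 0.45; 0.6 1 0 0 0 -0.52 0.45", grip_force=30)

```text
clock: 2.45
tool_pos: [0.326, -0.2835, 0.2423]
ee_rot: [180.0, -0.0, -8.1]
wrist_force: [0.3, -0.5, -0.8]
grip_width: 0.0469
finger_force: 0.0
```

```bash
python3 - <<'E'
from h import *
o=bot.observe()
print(bot.tip_reach,o["tool_pos"],o["ee_rot"],o["grip_width"],o["clock"])
# checks: V mid points, rail ends
for p in ((180.4,147),(177,169),(297.9,163.3),(294.6,186.3)): print(ground("top",p,.112))
for p in ((415.8,215.4),(447.6,291)): print("railhole",ground("top",p,.0075))
E
```

```text
0.011 [ 0.32598684 -0.28347476  0.24231375] [ 1.79984497e+02 -1.48853151e-04 -8.11881735e+00] 0.04694696702067278 2.45
[[0.68596915 0.24141817 0.112     ]]
[[0.6428938  0.24593735 0.112     ]]
[[0.65806897 0.01422755 0.112     ]]
[[0.61351426 0.01930372 0.112     ]]
railhole [[ 0.57611409 -0.22642436  0.0075    ]]
railhole [[ 0.42103555 -0.29253585  0.0075    ]]
```

play_rows(motion="0.06 0.1 0 0 0 0 0.45; 0.17 0.3 0 0 0 0 0.45; 0.31 0.55 0 0 0 0 0.45; 0.46 0.8 0 0 0 0 0.45; 0.575 1 0 0 0 0 0.45; 0.575 1 0 0 0 0 0.45; 0.575 1 0 0 0 0 0.45; 0.575 1 -0.1 0 0 0 0.45; 0.575 1 -0.25 0 0 0 0.45; 0.575 1 -0.4 0 0 0 0.45")

```text
clock: 3.7
tool_pos: [0.4407, -0.0846, 0.1617]
ee_rot: [180.0, -0.0, -8.3]
wrist_force: [0.5, -0.2, 0.5]
grip_width: 0.0469
finger_force: 0.0
```

play_rows(motion="0 0.1 0 0 0 0 0.45; 0 0.3 0 0 0 0 0.45; 0 0.5 0 0 0 0 0.45; 0 0.648 0 0 0 0 0.45; 0 0.648 -0.2 0 0 0 0.45; 0 0.648 -0.4 0 0 0 0.45; 0 0.648 -0.5 0 0 0 0.45; 0 0.648 -0.5 0 0 0 0.45; 0 0.648 -0.5 0 0 0 0.45; 0 0.648 -0.5 0 0 0 0.45")

```text
clock: 4.95
tool_pos: [0.4385, -0.0136, 0.0634]
ee_rot: [-177.1, -0.0, -3.8]
wrist_force: [-0.1, -0.7, -0.8]
grip_width: 0.0468
finger_force: 0.0
```

```bash
python3 - <<'E'
from h import *
o=bot.observe();p=o["tool_pos"];print(p,o["ee_rot"],o["grip_width"])
im=bot.get_image("scene");cv2.imwrite("pics/sa.png",cv2.resize(im[190:300,310:430],None,fx=5,fy=5,interpolation=cv2.INTER_CUBIC))
E
```

```text
[ 0.43845406 -0.01359689  0.06344855] [-1.77073916e+02 -3.58321757e-02 -3.80581045e+00] 0.046768309730492584
```

View pics/sa.png

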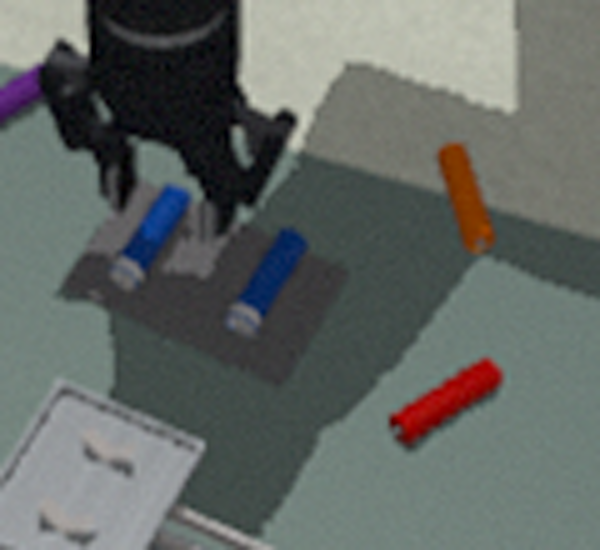

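The gripper is above the right-hand cell, short of its y target and a little tilted. I'll check the joints.

```bash
python3 - <<'E'
from h import *
o=bot.observe();print(np.round(o["qpos"],2),np.round(o["qd"],2),o["wrist_force"],o["tool_pos"],o["clock"])
E
```

```text
[ -3.84  15.97 -36.73  37.27   2.92 179.97] [-0.12 -0.13 -0.3  -0.22  0.01 -0.03] [-0.51196029 -0.29664602  0.33437506] [ 0.43836731 -0.01362838  0.06342876] 5.0
```

play_rows(motion="0 0 0.1 0 0 0.1 0.45; 0 0 0.2 0 0 0.27 0.45; 0 0 0.2 0 0 0.44 0.45; 0 0 0.2 0 0 0.6 0.45; 0 0 0.2 0 0 0.77 0.45; 0 0 0.2 0 0 0.94 0.45; 0 0 0.2 0 0 1 0.45; 0 0 0.2 0 0 1 0.45; 0 0 0.2 0 0 1 0.45; 0 0 0.2 0 0 1 0.45")

```text
clock: 6.25
tool_pos: [0.4373, -0.0136, 0.1025]
ee_rot: [-177.1, 0.1, 56.1]
wrist_force: [-0.2, -0.5, -0.2]
grip_width: 0.0471
finger_force: 0.0
```

```bash
cat >>h.py <<'E'
from scipy.spatial.transform import Rotation as Ro
def to(pos,yaw):
    o=bot.observe();R=Ro.from_euler("xyz",o["ee_rot"],degrees=True)
    v=(Ro.from_euler("xyz",[180,0,yaw],degrees=True)*R.inv()).as_rotvec(degrees=True)/60
    print(np.round((np.array(pos)-o["tool_pos"])/.2,3),np.round(v,3))
E
python3 -c "
from h import *
to([.441,.046,.10],114)"
```

```text
[ 0.019  0.298 -0.012] [-0.003 -0.051  0.964]
```

play_rows(motion="0 0.05 0 0 -0.008 0.15 0.45; 0.01 0.12 0 -0.001 -0.016 0.32 0.45; 0.01 0.2 0 -0.002 -0.025 0.48 0.45; 0.019 0.298 0 -0.002 -0.034 0.65 0.45; 0.019 0.298 0 -0.003 -0.043 0.82 0.45; 0.019 0.298 0 -0.003 -0.051 0.964 0.45; 0.019 0.298 0 -0.003 -0.051 0.964 0.45; 0.019 0.298 0 -0.003 -0.051 0.964 0.45; 0.019 0.298 0 -0.003 -0.051 0.964 0.45; 0.019 0.298 0 -0.003 -0.051 0.964 0.45")

```text
clock: 7.5
tool_pos: [0.4411, 0.0459, 0.1023]
ee_rot: [180.0, 0.0, 114.0]
wrist_force: [0.5, 0.5, 0.4]
grip_width: 0.047
finger_force: 0.0
```

```bash
python3 -c "
from h import *
to([.441,.046,.02],172)"
```

```text
[-0.     0.    -0.412] [0.    0.    0.967]
```

play_rows(motion="0 0 0 0 0 0.17 0.45; 0 0 0 0 0 0.34 0.45; 0 0 0 0 0 0.51 0.45; 0 0 0 0 0 0.68 0.45; 0 0 0 0 0 0.85 0.45; 0 0 0 0 0 0.967 0.45; 0 0 -0.12 0 0 0.967 0.45; 0 0 -0.25 0 0 0.967 0.45; 0 0 -0.36 0 0 0.967 0.45; 0 0 -0.41 0 0 0.967 0.45")

```text
clock: 8.75
tool_pos: [0.4402, 0.0459, 0.0193]
ee_rot: [-180.0, -0.1, 172.0]
wrist_force: [0.0, 0.5, 0.0]
grip_width: 0.0474
finger_force: 0.0
```

```bash
python3 - <<'E'
from h import *
o=bot.observe();print(o["tool_pos"],o["ee_rot"],o["wrist_force"],o["grip_width"])
im=bot.get_image("scene");cv2.imwrite("pics/sb.png",cv2.resize(im[190:300,310:430],None,fx=5,fy=5,interpolation=cv2.INTER_CUBIC))
E
```

```text
[0.44023511 0.04589203 0.01929152] [-1.79982823e+02 -7.26201677e-02  1.72023476e+02] [0.01707658 0.50411667 0.02236533] 0.047447615422215934
```

View pics/sb.png

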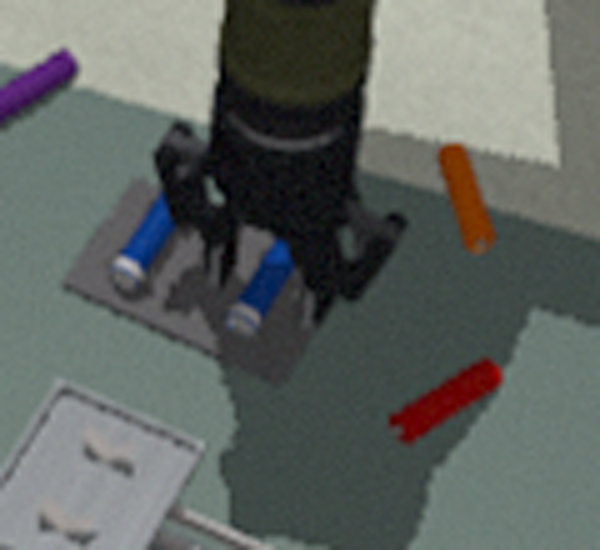

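The fingers straddle the left cell. Closing on it, then lifting.

play_rows(motion="0 0 0.004 0 0 0 0.7; 0 0 0.004 0 0 0 0.9; 0 0 0.004 0 0 0 0.9; 0 0 0.004 0 0 0 0.9; 0 0 0.004 0 0 0 0.9; 0 0 0.03 0 0 0 0.9; 0 0 0.15 0 0 0 0.9; 0 0 0.35 0 0 0 0.9; 0 0 0.6 0 0 0 0.9; 0 0 0.75 0 0 0 0.9", grip_force=30)

```text
clock: 10.05
tool_pos: [0.4423, 0.0465, 0.1737]
ee_rot: [179.9, 0.3, 172.1]
wrist_force: [1.1, -0.4, -1.1]
grip_width: 0.0166
finger_force: 29.4
```

```bash
python3 -c "
from h import *
print(bot.observe()['wrist_force'])
to([.6655,.2440,.165],173.2)"
```

```text
[ 1.14966673 -0.43940815 -1.14079766]
[ 1.116  0.988 -0.044] [-0.001  0.005  0.019]
```

play_rows(motion="0.05 0.05 0 0 0 0 0.9; 0.16 0.16 0 0 0 0.01 0.9; 0.3 0.3 0 0 0 0.02 0.9; 0.45 0.45 0 0 0 0.02 0.9; 0.6 0.6 0 0 0 0.02 0.9; 0.75 0.75 0 0 0 0.02 0.9; 0.87 0.87 0 0 0 0.02 0.9; 0.95 0.95 0 0 0 0.02 0.9; 1 1 0 0 0 0.02 0.9; 1 1 0 0 0 0.02 0.9")

```text
clock: 11.3
tool_pos: [0.6411, 0.2473, 0.1683]
ee_rot: [-180.0, -0.1, 173.3]
wrist_force: [-0.3, -0.8, 0.1]
grip_width: 0.0167
finger_force: 29.4
```

```bash
python3 - <<'E'
from h import *
im=bot.get_image("scene");cv2.imwrite("pics/sc.png",cv2.resize(im[240:370,320:460],None,fx=4.5,fy=4.5,interpolation=cv2.INTER_CUBIC))
to([.6648,.244,.115],173.2)
c=im;hsv=cv2.cvtColor(im,cv2.COLOR_BGR2HSV);H,S,V=cv2.split(hsv)
z=bot.observe()["tool_pos"][2]
for n in("scene","top"):
    im=bot.get_image(n);H,S,V=cv2.split(cv2.cvtColor(im,cv2.COLOR_BGR2HSV))
    for b in blobs(n,im,(H>100)&(H<130)&(S>150)&(V>60),z,20): print(n,b[0],b[1],np.round(b[2],4),np.round(b[4],1),b[5])
E
```

```text
[ 0.122 -0.013 -0.268] [ 0.001 -0.002 -0.002]
scene [182.34444444   5.93333333] 270 [-0.242  -0.8842] [122.6 102. ] 20.137006759643555
scene [255.27419355  11.25806452] 62 [-0.3019 -0.6172] [176.8   9.9] 29.619251251220703
scene [346.33027523  32.48165138] 218 [-0.2916 -0.2653] [415.1  16.7] 17.651641845703125
scene [341.01020408 234.79591837] 98 [0.5272 0.0093] [14.6 48.6] 81.48817443847656
scene [427.99259259 304.80740741] 135 [0.6362 0.2475] [15.9 44.9] 82.87946319580078
top [164.1875     175.00694444] 144 [0.6193 0.2509] [16.8 28.7] 83.48706817626953
top [316.04424779 284.19026549] 226 [ 0.4294 -0.028 ] [14.2 49.3] 81.82803344726562
```

View pics/sc.png

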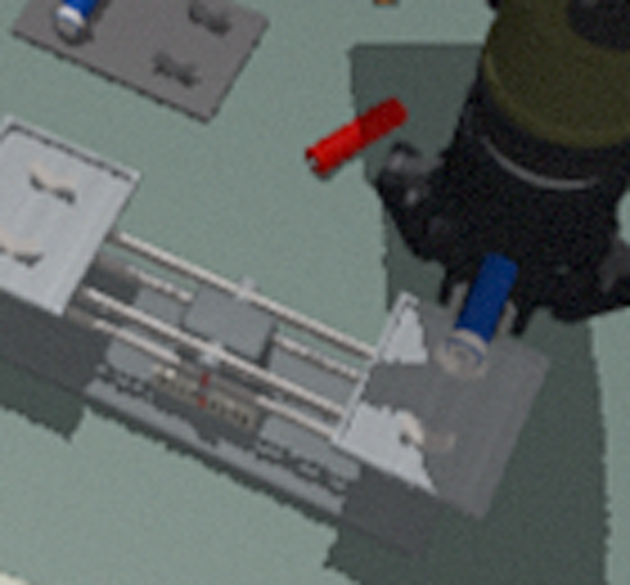

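The cell is held level over the left pan, button towards the camera. Lowering and releasing.

play_rows(motion="0.05 -0.005 -0.03 0 0 0 0.9; 0.1 -0.013 -0.1 0 0 0 0.9; 0.12 -0.015 -0.18 0 0 0 0.9; 0.12 -0.015 -0.24 0 0 0 0.9; 0.12 -0.015 -0.265 0 0 0 0.9; 0.12 -0.015 -0.28 0 0 0 0.9; 0.12 -0.015 -0.29 0 0 0 0.9; 0.12 -0.015 -0.295 0 0 0 0.9; 0.12 -0.015 -0.295 0 0 0 0.9; 0.12 -0.015 -0.295 0 0 0 0.9")

```text
clock: 12.7
tool_pos: [0.6652, 0.2431, 0.1116]
ee_rot: [180.0, 0.1, 173.3]
wrist_force: [0.3, -0.0, -0.1]
grip_width: 0.0166
finger_force: 29.5
```

play_rows(motion="0 0 0 0 0 0 0.75; 0 0 0 0 0 0 0.7; 0 0 0 0 0 0 0.62; 0 0 0 0 0 0 0.62; 0 0 0 0 0 0 0.62; 0 0 0 0 0 0 0.62; 0 0 0.03 0 0 0 0.62; 0 0 0.12 0 0 0 0.62; 0 0 0.27 0 0 0 0.62; 0 0 0.45 0 0 0 0.62")

```text
clock: 13.95
tool_pos: [0.6646, 0.2429, 0.2019]
ee_rot: [-180.0, -0.0, 173.2]
wrist_force: [0.1, -0.3, 0.2]
grip_width: 0.0324
finger_force: 0.0
```

```bash
python3 - <<'E'
from h import *
im=bot.get_image("scene");cv2.imwrite("pics/sd.png",cv2.resize(im[240:370,300:460],None,fx=4.5,fy=4.5,interpolation=cv2.INTER_CUBIC))
to([.4335,-.0233,.17],172)
E
```

```text
[-1.168 -1.335 -0.192] [-0.003  0.008 -0.021]
```

View pics/sd.png

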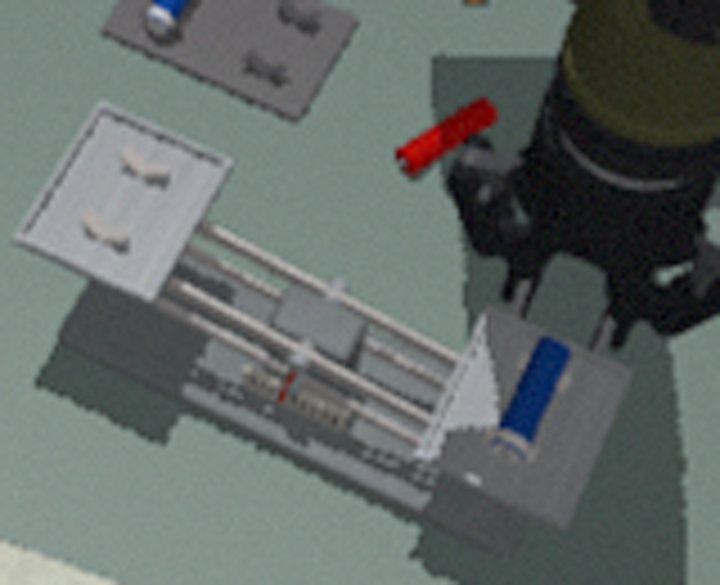

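Cell A rests in the left pan's V supports and that pan has gone down. Now cell B.

play_rows(motion="-0.08 -0.08 0 0 0 0 0.5; -0.22 -0.22 0 0 0 0 0.45; -0.4 -0.4 0 0 0 0 0.45; -0.58 -0.58 0 0 0 -0.01 0.45; -0.76 -0.76 0 0 0 -0.02 0.45; -0.92 -0.92 0 0 0 -0.02 0.45; -1 -1 0 0 0 -0.02 0.45; -1 -1 0 0 0 -0.02 0.45; -1 -1 0 0 0 -0.02 0.45; -1 -1 0 0 0 -0.02 0.45")

```text
clock: 15.25
tool_pos: [0.466, 0.0436, 0.2014]
ee_rot: [180.0, 0.1, 172.1]
wrist_force: [-0.4, -0.2, -0.2]
grip_width: 0.0472
finger_force: 0.0
```

```bash
python3 - <<'E'
from h import *
to([.4335,-.0233,.02],172)
for n in("scene","top"):
    im=bot.get_image(n);cv2.imwrite(f"pics/{n}_e.png",im)
    for t in("pan_right","pan_left"):
        for r in bot.trace(n,t)[:1]:
            for z in(.1033,.1133,.1183):
                for b in blobs(n,im,r["mask"],z,500): print(n,t,z,b[0],np.round(b[2],4),np.round(b[3],1),np.round(b[4],1))
E
```

```text
[-0.163 -0.335 -0.907] [-0.     0.001 -0.002]
scene pan_right 0.1033 [327.89106583 284.55407524] [0.6305 0.0151] [629.6  14.7] [ 83.2 102.3]
scene pan_right 0.1133 [327.89106583 284.55407524] [0.6359 0.0171] [635.   16.7] [ 82.4 101.3]
scene pan_right 0.1183 [327.89106583 284.55407524] [0.6386 0.0181] [637.7  17.7] [ 82.  100.7]
scene pan_left 0.1033 [415.74493243 333.25675676] [0.6774 0.2415] [673.3 240.9] [81.3 97.3]
scene pan_left 0.1133 [415.74493243 333.25675676] [0.6823 0.2412] [678.3 240.7] [80.5 96.3]
scene pan_left 0.1183 [415.74493243 333.25675676] [0.6848 0.2411] [680.8 240.5] [80.1 95.8]
top pan_right 0.1033 [295.29417383 173.20916905] [0.6407 0.0194] [641.3  19.5] [81.6 98.3]
top pan_right 0.1133 [295.29417383 173.20916905] [0.6386 0.0186] [639.2  18.7] [80.8 97.3]
top pan_right 0.1183 [295.29417383 173.20916905] [0.6375 0.0182] [638.1  18.3] [80.3 96.8]
top pan_left 0.1033 [182.3827082 160.8315321] [0.6611 0.239 ] [661.3 240. ] [79.6 93.4]
top pan_left 0.1133 [182.3827082 160.8315321] [0.6588 0.2359] [659.  236.9] [78.8 92.5]
top pan_left 0.1183 [182.3827082 160.8315321] [0.6576 0.2344] [657.9 235.4] [78.4 92. ]
```

The right pan has risen about 15 mm, so the beam is on its stop and the left cell is probably the true one. Fetching B.

play_rows(motion="-0.04 -0.08 -0.05 0 0 0 0.45; -0.1 -0.2 -0.15 0 0 0 0.45; -0.163 -0.335 -0.3 0 0 0 0.45; -0.163 -0.335 -0.5 0 0 0 0.45; -0.163 -0.335 -0.7 0 0 0 0.45; -0.163 -0.335 -0.82 0 0 0 0.45; -0.163 -0.335 -0.88 0 0 0 0.45; -0.163 -0.335 -0.9 0 0 0 0.45; -0.163 -0.335 -0.904 0 0 0 0.45; -0.163 -0.335 -0.904 0 0 0 0.45")

```text
clock: 16.8
tool_pos: [0.4333, -0.024, 0.0213]
ee_rot: [180.0, 0.1, 172.1]
wrist_force: [-0.4, 0.0, 0.1]
grip_width: 0.0472
finger_force: 0.0
```

play_rows(motion="0 0 0 0 0 0 0.7; 0 0 0 0 0 0 0.9; 0 0 0 0 0 0 0.9; 0 0 0 0 0 0 0.9; 0 0 0 0 0 0 0.9; 0 0 0.04 0 0 0 0.9; 0 0 0.18 0 0 0 0.9; 0 0 0.4 0 0 0 0.9; 0 0 0.65 0 0 0 0.9; 0 0 0.78 0 0 0 0.9")

```text
clock: 18.05
tool_pos: [0.4336, -0.0236, 0.1796]
ee_rot: [179.9, 0.3, 172.1]
wrist_force: [-0.1, 0.2, -1.5]
grip_width: 0.0166
finger_force: 29.4
```

```bash
python3 - <<'E'
from h import *
to([.6365,.0168,.124],173.2)
E
```

```text
[ 1.015  0.202 -0.278] [-0.001  0.005  0.019]
```

play_rows(motion="0.05 0.01 0 0 0 0.01 0.9; 0.17 0.03 0 0 0 0.02 0.9; 0.33 0.06 0 0 0 0.02 0.9; 0.5 0.1 0 0 0 0.02 0.9; 0.67 0.13 0 0 0 0.02 0.9; 0.83 0.17 0 0 0 0.02 0.9; 0.95 0.19 0 0 0 0.02 0.9; 1 0.202 0 0 0 0.02 0.9; 1 0.202 -0.05 0 0 0.02 0.9; 1 0.202 -0.1 0 0 0.02 0.9")

```text
clock: 19.3
tool_pos: [0.631, 0.0163, 0.1553]
ee_rot: [-180.0, -0.1, 173.2]
wrist_force: [-0.2, 0.8, -0.9]
grip_width: 0.0169
finger_force: 29.3
```

play_rows(motion="0.01 0 -0.05 0 0 0 0.9; 0.015 0 -0.09 0 0 0 0.9; 0.015 0 -0.12 0 0 0 0.9; 0.015 0 -0.14 0 0 0 0.9; 0.015 0 -0.15 0 0 0 0.9; 0.015 0 -0.16 0 0 0 0.9; 0.015 0 -0.165 0 0 0 0.9; 0.015 0 -0.17 0 0 0 0.9; 0.015 0 -0.17 0 0 0 0.9; 0.015 0 -0.17 0 0 0 0.9")

```text
clock: 20.55
tool_pos: [0.6354, 0.0163, 0.1226]
ee_rot: [180.0, 0.0, 173.2]
wrist_force: [-0.6, -2.7, -0.3]
grip_width: 0.0167
finger_force: 29.4
```

play_rows(motion="0 0 0 0 0 0 0.75; 0 0 0 0 0 0 0.7; 0 0 0 0 0 0 0.62; 0 0 0 0 0 0 0.62; 0 0 0 0 0 0 0.62; 0 0 0 0 0 0 0.62; 0 0 0.03 0 0 0 0.62; 0 0 0.12 0 0 0 0.62; 0 0 0.27 0 0 0 0.62; 0 0 0.4 0 0 0 0.62")

```text
clock: 21.8
tool_pos: [0.6356, 0.0164, 0.204]
ee_rot: [180.0, 0.1, 173.2]
wrist_force: [-0.5, 0.2, 0.5]
grip_width: 0.0323
finger_force: 0.0
```

```bash
python3 - <<'E'
from h import *
im=bot.get_image("scene");cv2.imwrite("pics/sf.png",cv2.resize(im[240:370,300:460],None,fx=4.5,fy=4.5,interpolation=cv2.INTER_CUBIC))
to([.6648,.2440,.18],173.2)
E
```

```text
[ 0.137  1.138 -0.14 ] [-0.     0.007 -0.001]
```

View pics/sf.png

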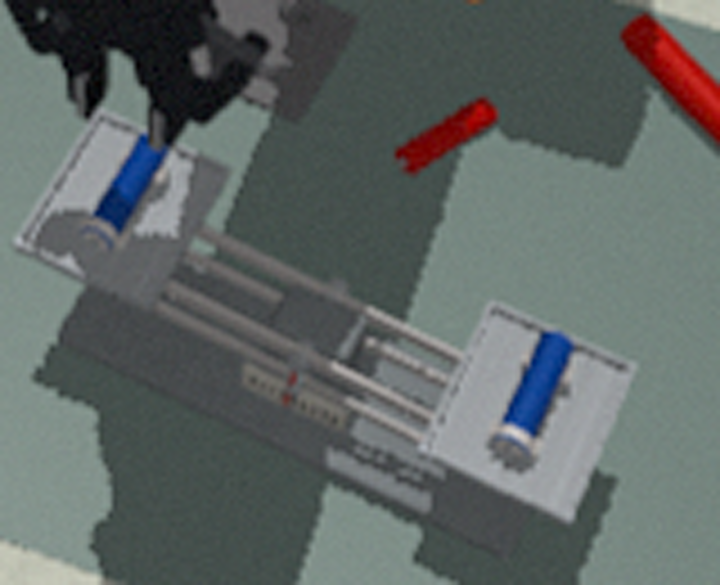

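Both cells lie in their pans and the left pan looks lower. I'll let it settle while moving over to the left, then measure.

play_rows(motion="0 0.06 0 0 0 0 0.62; 0.01 0.18 0 0 0 0 0.62; 0.03 0.35 0 0 0 0 0.62; 0.05 0.52 0 0 0 0 0.62; 0.08 0.69 0 0 0 0 0.62; 0.1 0.85 0 0 0 0 0.62; 0.12 0.96 0 0 0 0 0.62; 0.137 1 0 0 0 0 0.62; 0.137 1 0 0 0 0 0.62; 0.137 1 0 0 0 0 0.62")

```text
clock: 23.1
tool_pos: [0.6627, 0.2153, 0.2025]
ee_rot: [-180.0, 0.0, 173.2]
wrist_force: [0.1, -0.2, -0.2]
grip_width: 0.0326
finger_force: 0.0
```

```bash
python3 - <<'E'
from h import *
to([.6650,.2430,.104],173.2)
im=bot.get_image("scene");cv2.imwrite("pics/sg.png",im)
H,S,V=cv2.split(cv2.cvtColor(im,cv2.COLOR_BGR2HSV))
for b in blobs("scene",im,(H>100)&(H<130)&(S>150)&(V>60)&(np.arange(480)[:,None]>200),.113,20): print("blue",b[0],b[1],np.round(b[2],4),np.round(b[4],1))
for n in("scene","top"):
    if n=="top": im=bot.get_image(n);cv2.imwrite("pics/tg.png",im)
    for t in("pan_right","pan_left"):
        for r in bot.trace(n,t)[:2]:
                for b in blobs(n,im,r["mask"],.1033,500): print(n,t,b[0],np.round(b[3],1),np.round(b[4],1))
E
```

```text
[ 0.011  0.138 -0.492] [0. 0. 0.]
blue [328.85 279.75] 140 [0.6229 0.0146] [16.3 56.4]
blue [419.44099379 324.51552795] 161 [0.6591 0.2437] [15.5 56.2]
scene pan_right [326.79467681 286.65589354] [633.1  14. ] [ 83.2 101.3]
scene pan_left [416.85470852 332.04215247] [669.5 242.9] [79.5 95.4]
top pan_right [296.10427136 174.43969849] [639.1  18. ] [80.6 93.7]
top pan_right [511.66889219 266.5751731 ] [ 471.1 -391.4] [167.3  85.3]
top pan_left [180.68007663 168.30172414] [658.3 243.3] [80.1 84.8]
```

The beam settled with the left pan about 9 mm down and the right about 8 mm up (≈0.075 rad), so the left cell is the true one. Picking it back up.

play_rows(motion="0 0.03 0 0 0 0 0.58; 0.003 0.09 0 0 0 0 0.55; 0.003 0.138 -0.05 0 0 0 0.55; 0.003 0.138 -0.15 0 0 0 0.55; 0.003 0.138 -0.27 0 0 0 0.55; 0.003 0.138 -0.37 0 0 0 0.55; 0.003 0.138 -0.44 0 0 0 0.55; 0.003 0.138 -0.475 0 0 0 0.55; 0.003 0.138 -0.487 0 0 0 0.55; 0.003 0.138 -0.487 0 0 0 0.55")

```text
clock: 24.65
tool_pos: [0.6638, 0.2442, 0.1057]
ee_rot: [180.0, 0.1, 173.2]
wrist_force: [-0.2, -0.3, 0.0]
grip_width: 0.038
finger_force: 0.0
```

play_rows(motion="0 0 0 0 0 0 0.65; 0 0 0 0 0 0 0.75; 0 0 0 0 0 0 0.9; 0 0 0 0 0 0 0.9; 0 0 0 0 0 0 0.9; 0 0 0.03 0 0 0 0.9; 0 0 0.12 0 0 0 0.9; 0 0 0.27 0 0 0 0.9; 0 0 0.45 0 0 0 0.9; 0 0 0.55 0 0 0 0.9", grip_force=40)

```text
clock: 25.9
tool_pos: [0.6642, 0.2447, 0.218]
ee_rot: [179.9, 0.2, 173.3]
wrist_force: [-0.1, 0.2, -1.1]
grip_width: 0.0166
finger_force: 39.2
```

```bash
python3 - <<'E'
from h import *
to([.5,-.26,.2],205)
im=bot.get_image("scene")
for n in("scene","top"):
    im=bot.get_image(n);cv2.imwrite(f"pics/{n}_h.png",im)
    H,S,V=cv2.split(cv2.cvtColor(im,cv2.COLOR_BGR2HSV))
    for b in blobs(n,im,(H>100)&(H<130)&(S>150)&(V>60)&(np.arange(480)[:,None]>100),bot.observe()["tool_pos"][2],20): print(n,"blue",b[0],b[1],np.round(b[2],4),np.round(b[4],1),b[5])
# charger geometry from first pictures
im=cv2.imread("pics/top0.png");cv2.imwrite("pics/ch.png",cv2.resize(im[200:305,395:470],None,fx=5.5,fy=5.5,interpolation=cv2.INTER_CUBIC))
E
```

```text
[-0.821 -2.524 -0.09 ] [-0.003  0.003  0.529]
scene blue [328.81021898 283.48175182] 137 [0.6902 0.0392] [14.4 48.4] 82.94214630126953
scene blue [428.6835443  302.86708861] 158 [0.6601 0.2459] [15.9 48. ] 82.90010070800781
top blue [156.         154.03773585] 159 [0.6459 0.2507] [17.7 29.1] 84.93305206298828
top blue [296.11020408 177.24897959] 245 [0.6099 0.0085] [14.  50.9] 83.49413299560547
```

View pics/ch.png

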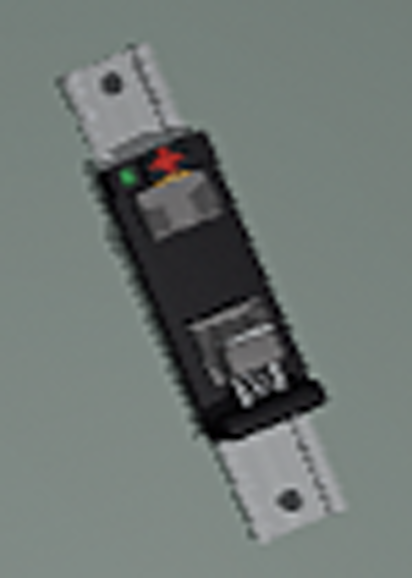

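Charger close-up: red cross at crop (167,160), brass contact at (173,183), grey sliding block at about (252,345), rail holes at (112,83) and (290,499). Converting these to rail coordinates.

```bash
python3 - <<'E'
from h import *
q=lambda u,v,z,n="top":ground(n,(395+u/5.5,200+v/5.5),z)[0]
a,b=q(112,83,.0075),q(290,499,.0075);e1,e2=q(99,61,.0075),q(301,524,.0075)
m=(e1+e2)/2;print("holes",a,b,(a+b)/2,np.degrees(np.arctan2(*(a-b)[1::-1])));print("ends",e1,e2,m,np.linalg.norm(e1-e2),np.degrees(np.arctan2(*(e1-e2)[1::-1])))
yaw=np.radians(24.3);ux=np.array([np.cos(yaw),np.sin(yaw)]);uy=np.array([-ux[1],ux[0]])
c=np.array([.4995,-.2603])
for nm,u,v,z in(("cross",167,160,.038),("brass",173,183,.037),("deckfront",163,237,.028),("deck corners",138,197,.033),("d2",213,183,.033),("blockmid",252,345,.054),("platefront L",188,325,.054),("platefront R",262,298,.054),("housing TL",90,165,.03),("housing TR",205,130,.03),("footL",222,438,.03),("footR",322,390,.03)):
    p=q(u,v,z)[:2]-c;print(nm,np.round([p@ux*1e3,p@uy*1e3],1))
# per-pixel masks: rail trace principal axis in both
for n in("top","scene"):
    im=cv2.imread(f"pics/{n}_h.png")
    r=bot.trace(n,"rail")[0];print(n,r["score"],[ (np.round(b[3],1),np.round(b[4],1),round(b[5],1)) for b in blobs(n,im,r["mask"],.0075,300)])
s=cv2.imread("pics/scene0.png");cv2.imwrite("pics/chs.png",cv2.resize(s[205:268,235:272],None,fx=9,fy=9,interpolation=cv2.INTER_CUBIC))
E
```

```text
holes [ 0.57674469 -0.22551468  0.0075    ] [ 0.42159847 -0.2927949   0.0075    ] [ 0.49917158 -0.25915479  0.0075    ] 23.444294600192897
ends [ 0.58504745 -0.22054875  0.0075    ] [ 0.41241755 -0.29688975  0.0075    ] [ 0.4987325  -0.25871925  0.0075    ] 0.18875653952165508 23.85614111005475
cross [49.  -1.2]
brass [40.4  0. ]
deckfront [23.7  9.8]
deck corners [40.8 13.2]
d2 [ 34.7 -14.2]
blockmid [-24.4   1.2]
platefront L [-8.9 19.3]
platefront R [-10.4  -9. ]
housing TL [58.6 24.1]
housing TR [ 53.9 -20.2]
footL [-52.2  20.4]
footR [-50.5 -20.4]
top 0.79 [(array([ 500.8, -258.8]), array([188.8,  48.9]), 24.8)]
scene 0.61 []
```

View pics/chs.png

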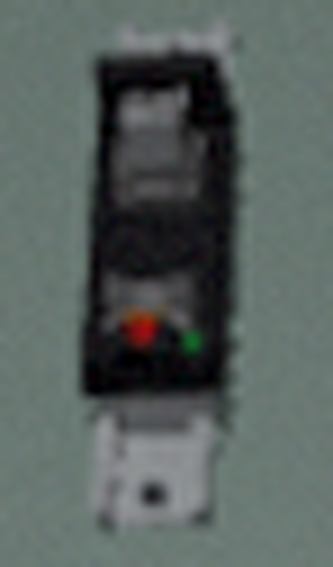

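play_rows(motion="-0.02 -0.06 0 0 0 0.03 0.9; -0.06 -0.18 0 0 0 0.1 0.9; -0.11 -0.35 0 0 0 0.19 0.9; -0.16 -0.52 0 0 0 0.28 0.9; -0.2 -0.69 0 0 0 0.36 0.9; -0.25 -0.85 0 0 0 0.44 0.9; -0.3 -1 0 0 0 0.51 0.9; -0.3 -1 0 0 0 0.51 0.9; -0.3 -1 0 0 0 0.51 0.9; -0.3 -1 0 0 0 0.51 0.9")

```text
clock: 27.4
tool_pos: [0.6035, 0.0449, 0.2145]
ee_rot: [180.0, -0.0, -156.1]
wrist_force: [-0.5, -0.2, -0.3]
grip_width: 0.0165
finger_force: 39.3
```

play_rows(motion="-0.02 -0.06 0 0 0 0 0.9; -0.06 -0.2 0 0 0 0 0.9; -0.11 -0.37 0 0 0 0 0.9; -0.17 -0.56 0 0 0 0 0.9; -0.22 -0.75 0 0 0 0 0.9; -0.26 -0.9 -0.05 0 0 0 0.9; -0.3 -1 -0.1 0 0 0 0.9; -0.3 -1 -0.1 0 0 0 0.9; -0.3 -1 -0.1 0 0 0 0.9; -0.3 -1 -0.1 0 0 0 0.9")

```text
clock: 28.65
tool_pos: [0.544, -0.1553, 0.1956]
ee_rot: [-180.0, 0.1, -156.1]
wrist_force: [0.4, 0.6, -0.8]
grip_width: 0.0166
finger_force: 39.3
```

```bash
python3 -c "
from h import *
print(bot.observe()['wrist_force'])
to([.5178,-.2522,.10],203.8)"
```

```text
[ 0.4253526   0.62355003 -0.83645368]
[-0.131 -0.484 -0.478] [-0.     0.001 -0.002]
```

play_rows(motion="-0.02 -0.05 0 0 0 0 0.9; -0.05 -0.16 -0.02 0 0 0 0.9; -0.09 -0.3 -0.06 0 0 0 0.9; -0.12 -0.42 -0.15 0 0 0 0.9; -0.131 -0.484 -0.25 0 0 0 0.9; -0.131 -0.484 -0.35 0 0 0 0.9; -0.131 -0.484 -0.43 0 0 0 0.9; -0.131 -0.484 -0.475 0 0 0 0.9; -0.131 -0.484 -0.475 0 0 0 0.9; -0.131 -0.484 -0.475 0 0 0 0.9")

```text
clock: 29.9
tool_pos: [0.5178, -0.2529, 0.1008]
ee_rot: [-180.0, 0.1, -156.1]
wrist_force: [-0.9, -0.8, -0.9]
grip_width: 0.0163
finger_force: 39.3
```

```bash
python3 - <<'E'
from h import *
o=bot.observe();print(o["tool_pos"],o["ee_rot"])
ims=[cv2.imread(f"pics/{n}0.png")*0+bot.get_image(n) for n in("top","scene")]
a=cv2.resize(ims[0][195:305,385:475],(400,489),interpolation=cv2.INTER_CUBIC)
b=cv2.resize(ims[1][195:285,225:299],(400,489),interpolation=cv2.INTER_CUBIC)
cv2.imwrite("pics/k.png",np.hstack([a,b]))
for n,im in zip(("top","scene"),ims):
    cv2.imwrite(f"pics/{n}_k.png",im)
    H,S,V=cv2.split(cv2.cvtColor(im,cv2.COLOR_BGR2HSV))
    for b in blobs(n,im,(H>100)&(H<130)&(S>150)&(V>60)&(np.arange(480)[:,None]>100),.1,15): print(n,"blue",b[0],b[1],np.round(b[2],4),np.round(b[3],1),np.round(b[4],1),b[5])
E
```

```text
[ 0.51778938 -0.25287953  0.10078495] [-1.79951409e+02  7.41240321e-02 -1.56130122e+02]
top blue [296.11020408 177.24897959] 245 [0.6335 0.0179] [633.5  17.9] [15.9 57.6] 83.49413299560547
top blue [440.17857143 254.53571429] 28 [ 0.4903 -0.2589] [ 489.5 -257.9] [18.4  8.1] 66.96269989013672
scene blue [247.34666667 216.84      ] 75 [ 0.5123 -0.2572] [ 508.1 -258.8] [58.4 13.1] 26.448381423950195
scene blue [328.76258993 283.62589928] 139 [0.6258 0.0155] [625.7  15.6] [16.3 56.6] 82.75979614257812
```

View pics/k.png

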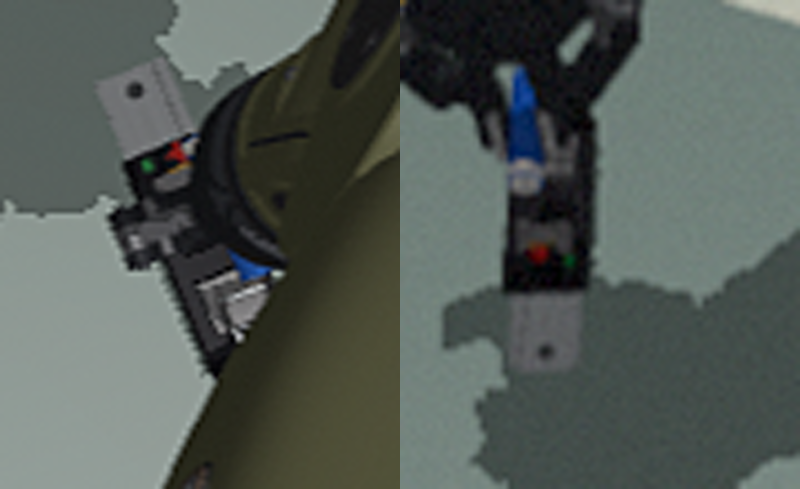

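Cell band lines up sideways with the red cross (predicted crop column 525, seen 525), and the flat end is ahead of the sliding plate. Lowering to axis height 52 mm.

play_rows(motion="0 0 -0.03 0 0 0 0.9; 0 0 -0.08 0 0 0 0.9; 0 0 -0.14 0 0 0 0.9; 0 0 -0.18 0 0 0 0.9; 0 0 -0.21 0 0 0 0.9; 0 0 -0.23 0 0 0 0.9; 0 0 -0.239 0 0 0 0.9; 0 0 -0.239 0 0 0 0.9; 0 0 -0.239 0 0 0 0.9; 0 0 -0.239 0 0 0 0.9", grip_force=60)

```text
clock: 31.25
tool_pos: [0.5174, -0.2529, 0.0526]
ee_rot: [-180.0, 0.0, -156.1]
wrist_force: [0.6, -0.7, -0.1]
grip_width: 0.0156
finger_force: 60.1
```

```bash
python3 - <<'E'
from h import *
f=[]
for i in range(4):
    bot.get_image("scene") if i<3 else bot.get_image("top");o=bot.observe();f.append(o["wrist_force"])
u=np.r_[np.cos(np.radians(23.8)),np.sin(np.radians(23.8)),0];f=np.array(f)
print(np.round(f,2),f.mean(0),f@u,o["tool_pos"],o["ee_rot"],o["torque"])
E
```

```text
[[ 0.06  0.12 -0.35]
 [-0.28  1.67 -0.21]
 [ 0.21  0.12 -0.07]
 [-0.64 -0.58  0.05]] [-0.16246078  0.33429463 -0.14450468] [ 0.10127158  0.41886023  0.24459776 -0.81969771] [ 0.51723669 -0.25282968  0.05241076] [-1.79998954e+02  3.54734289e-02 -1.56153047e+02] [ 0.02565721  0.03836774 -0.05876779]
```

play_rows(motion="-0.005 -0.002 0 0 0 0 0.9; -0.009 -0.004 0 0 0 0 0.9; -0.014 -0.006 0 0 0 0 0.9; -0.018 -0.008 0 0 0 0 0.9; -0.023 -0.010 0 0 0 0 0.9; -0.027 -0.012 0 0 0 0 0.9; -0.032 -0.014 0 0 0 0 0.9; -0.037 -0.016 0 0 0 0 0.9; -0.037 -0.016 0 0 0 0 0.9; -0.037 -0.016 0 0 0 0 0.9")

```text
clock: 32.7
tool_pos: [0.5101, -0.256, 0.0524]
ee_rot: [-180.0, 0.1, -156.1]
wrist_force: [2.8, 2.9, -1.4]
grip_width: 0.0156
finger_force: 60.1
```

```bash
cat >f.py <<'E'
from h import *
f=[];p=[]
for i in range(5):
    bot.get_image("scene");o=bot.observe();f.append(o["wrist_force"]);p.append(o["tool_pos"])
u=np.r_[np.cos(np.radians(23.8)),np.sin(np.radians(23.8)),0];f=np.array(f);p=np.mean(p,0)
d=p-[.4995,-.2603,0]
print("F",np.round(f.mean(0),2),"Fu",np.round(f@u,1),"pos",np.round(p,4),"s",round(d@u*1e3,2),"lat",round((-d[0]*u[1]+d[1]*u[0])*1e3,2),np.round(o["ee_rot"],2),np.round(o["torque"],2))
E
python3 f.py
```

```text
F [ 2.67  1.61 -0.97] Fu [2.8 3.  3.6 2.7 3.4] pos [ 0.51   -0.256   0.0524] s 11.34 lat -0.3 [-1.8000e+02  4.0000e-02 -1.5615e+02] [ 0.35 -0.57  0.02]
```

Contact made, at about 3 N. Pressing on slowly.

play_rows(motion="-0.003 -0.001 0 0 0 0 0.9; -0.006 -0.003 0 0 0 0 0.9; -0.009 -0.004 0 0 0 0 0.9; -0.012 -0.005 0 0 0 0 0.9; -0.015 -0.007 0 0 0 0 0.9; -0.018 -0.008 0 0 0 0 0.9; -0.018 -0.008 0 0 0 0 0.9; -0.018 -0.008 0 0 0 0 0.9; -0.018 -0.008 0 0 0 0 0.9; -0.018 -0.008 0 0 0 0 0.9")

```text
clock: 34.2
tool_pos: [0.5063, -0.2576, 0.0523]
ee_rot: [180.0, 0.0, -156.1]
wrist_force: [4.3, 1.7, -0.6]
grip_width: 0.0153
finger_force: 60.2
```

```bash
python3 f.py
```

```text
F [ 4.23  2.2  -1.  ] Fu [4.9 4.8 4.5 4.8 4.8] pos [ 0.5063 -0.2576  0.0523] s 7.26 lat -0.27 [ 1.8000e+02  3.0000e-02 -1.5615e+02] [ 0.51 -0.9  -0.08]
```

play_rows(motion="-0.001 0 0 0 0 0 0.9; -0.001 -0.001 0 0 0 0 0.9; -0.002 -0.001 0 0 0 0 0.9; -0.003 -0.001 0 0 0 0 0.9; -0.004 -0.002 0 0 0 0 0.9; -0.004 -0.002 0 0 0 0 0.9; -0.004 -0.002 0 0 0 0 0.9; -0.004 -0.002 0 0 0 0 0.9; -0.004 -0.002 0 0 0 0 0.9; -0.004 -0.002 0 0 0 0 0.9")

```text
clock: 35.7
tool_pos: [0.5056, -0.2579, 0.0524]
ee_rot: [180.0, 0.1, -156.1]
wrist_force: [5.3, 2.5, -0.7]
grip_width: 0.0156
finger_force: 60.2
```

```bash
python3 f.py
```

```text
F [ 4.87  2.78 -0.9 ] Fu [6.  5.2 5.2 6.1 5.3] pos [ 0.5056 -0.2579  0.0524] s 6.59 lat -0.28 [ 1.7999e+02  6.0000e-02 -1.5614e+02] [ 0.58 -0.98 -0.05]
```

play_rows(motion="0 0 0 0 0 0 0.9; -0.001 0 0 0 0 0 0.9; -0.001 -0.001 0 0 0 0 0.9; -0.002 -0.001 0 0 0 0 0.9; -0.002 -0.001 0 0 0 0 0.9; -0.002 -0.001 0 0 0 0 0.9; -0.002 -0.001 0 0 0 0 0.9; -0.002 -0.001 0 0 0 0 0.9; -0.002 -0.001 0 0 0 0 0.9; -0.002 -0.001 0 0 0 0 0.9")

```text
clock: 37.2
tool_pos: [0.5056, -0.2579, 0.0524]
ee_rot: [180.0, 0.1, -156.1]
wrist_force: [6.3, 3.2, -0.7]
grip_width: 0.0157
finger_force: 60.2
```

```bash
python3 f.py
```

```text
F [ 5.43  3.19 -1.29] Fu [6.4 6.7 5.8 6.1 6.2] pos [ 0.5056 -0.2579  0.0524] s 6.54 lat -0.29 [ 1.7999e+02  1.1000e-01 -1.5613e+02] [ 0.69 -1.15 -0.02]
```

Position stops while the force rises, so it is on the stop. One small extra press, then easing down.

play_rows(motion="-0.001 0 0 0 0 0 0.9; -0.002 -0.001 0 0 0 0 0.9; -0.003 -0.001 0 0 0 0 0.9; -0.003 -0.001 0 0 0 0 0.9; -0.003 -0.001 -0.005 0 0 0 0.9; -0.003 -0.001 -0.01 0 0 0 0.9; -0.003 -0.001 -0.015 0 0 0 0.9; -0.003 -0.001 -0.02 0 0 0 0.9; -0.003 -0.001 -0.025 0 0 0 0.9; -0.003 -0.001 -0.025 0 0 0 0.9")

```text
clock: 38.7
tool_pos: [0.506, -0.2588, 0.0481]
ee_rot: [-179.9, 0.2, -156.1]
wrist_force: [5.9, 2.5, 0.9]
grip_width: 0.0154
finger_force: 60.5
```

```bash
python3 f.py
```

```text
F [5.53 2.71 1.57] Fu [6.3 6.  6.1 6.4 5.9] pos [ 0.506  -0.2588  0.0481] s 6.53 lat -1.22 [-1.7990e+02  1.7000e-01 -1.5613e+02] [ 0.55 -1.14  0.01]
```

play_rows(motion="-0.001 0.002 0 0 0 0 0.9; -0.002 0.004 -0.004 0 0 0 0.9; -0.002 0.004 -0.009 0 0 0 0.9; -0.002 0.004 -0.014 0 0 0 0.9; -0.002 0.004 -0.019 0 0 0 0.9; -0.002 0.004 -0.024 0 0 0 0.9; -0.002 0.004 -0.029 0 0 0 0.9; -0.002 0.004 -0.035 0 0 0 0.9; -0.002 0.004 -0.035 0 0 0 0.9; -0.002 0.004 -0.035 0 0 0 0.9")

```text
clock: 40.2
tool_pos: [0.5058, -0.2581, 0.0412]
ee_rot: [-179.9, 0.2, -156.1]
wrist_force: [5.9, 1.7, 0.7]
grip_width: 0.0159
finger_force: 60.5
```

```bash
python3 f.py
```

```text
F [5.86 2.32 1.52] Fu [6.  6.  7.  6.2 6.3] pos [ 0.5057 -0.2581  0.0412] s 6.58 lat -0.51 [-179.88    0.19 -156.14] [ 0.44 -1.2  -0.03]
```

play_rows(motion="0 0 -0.002 0 0 0 0.9; 0 0 -0.004 0 0 0 0.9; 0 0 -0.006 0 0 0 0.9; 0 0 -0.008 0 0 0 0.9; 0 0 -0.01 0 0 0 0.9; 0 0 -0.012 0 0 0 0.9; 0 0 -0.013 0 0 0 0.9; 0 0 -0.013 0 0 0 0.9; 0 0 -0.013 0 0 0 0.9; 0 0 -0.013 0 0 0 0.9")

```text
clock: 41.7
tool_pos: [0.5058, -0.2581, 0.0391]
ee_rot: [-179.9, 0.2, -156.1]
wrist_force: [5.9, 3.5, 4.4]
grip_width: 0.0156
finger_force: 60.8
```

```bash
python3 f.py
```

```text
F [5.15 3.27 4.52] Fu [5.8 6.5 5.8 6.1 5.9] pos [ 0.5057 -0.2581  0.0391] s 6.59 lat -0.54 [-179.86    0.19 -156.14] [ 0.57 -1.05 -0.06]
```

play_rows(motion="0 0 -0.002 0 0 0 0.9; 0 0 -0.003 0 0 0 0.9; 0 0 -0.004 0 0 0 0.9; 0 0 -0.005 0 0 0 0.9; 0 0 -0.006 0 0 0 0.9; 0 0 -0.006 0 0 0 0.9; 0 0 -0.006 0 0 0 0.9; 0 0 -0.006 0 0 0 0.9; 0 0 -0.006 0 0 0 0.9; 0 0 -0.006 0 0 0 0.9")

```text
clock: 43.2
tool_pos: [0.5058, -0.2582, 0.039]
ee_rot: [-179.8, 0.2, -156.1]
wrist_force: [3.0, 4.1, 12.6]
grip_width: 0.0156
finger_force: 61.6
```

```bash
python3 f.py
```

```text
F [ 2.77  4.31 12.52] Fu [4.4 4.8 4.8 3.7 3.7] pos [ 0.5058 -0.2582  0.039 ] s 6.62 lat -0.57 [-179.84    0.21 -156.14] [ 0.8  -0.55  0.02]
```

Firm seat: z stays at 0.0390 while Fz rises. Easing the press off, then opening and lifting clear.

play_rows(motion="0 0 0.003 0 0 0 0.9; 0 0 0.005 0 0 0 0.9; 0 0 0.006 0 0 0 0.85; 0 0 0.006 0 0 0 0.75; 0 0 0.006 0 0 0 0.7; 0 0 0.006 0 0 0 0.62; 0 0 0.006 0 0 0 0.62; 0 0 0.006 0 0 0 0.6; 0 0 0.006 0 0 0 0.6; 0 0 0.006 0 0 0 0.6", grip_force=20)

```text
clock: 44.7
tool_pos: [0.504, -0.2576, 0.0377]
ee_rot: [180.0, 0.0, -156.1]
wrist_force: [-0.5, -0.1, -0.4]
grip_width: 0.0343
finger_force: 0.0
```

play_rows(motion="0 0 0.03 0 0 0 0.58; 0 0 0.1 0 0 0 0.58; 0 0 0.25 0 0 0 0.58; 0 0 0.4 0 0 0 0.58; 0 0.1 0.6 0 0 0 0.58; 0 0.3 0.7 0 0 0 0.58; 0 0.5 0.7 0 0 0 0.58; 0 0.7 0.7 0 0 0 0.58; 0 0.9 0.7 0 0 0 0.58; 0 1 0.7 0 0 0 0.58")

```text
clock: 45.95
tool_pos: [0.504, -0.0558, 0.179]
ee_rot: [-180.0, 0.1, -156.0]
wrist_force: [0.8, -0.1, 0.6]
grip_width: 0.0364
finger_force: 0.0
```

```bash
python3 f.py; python3 - <<'E'
from h import *
yaw=np.radians(23.8);u=np.array([np.cos(yaw),np.sin(yaw)]);v=np.array([-u[1],u[0]]);c=np.array([.4995,-.2603])
for n in("scene","top"):
    im=bot.get_image(n);cv2.imwrite(f"pics/{n}_z.png",im)
    H,S,V=cv2.split(cv2.cvtColor(im,cv2.COLOR_BGR2HSV))
    for b in blobs(n,im,(H>100)&(H<130)&(S>130)&(V>50)&(np.arange(480)[:,None]>150),.037,15):
        d=b[2]-c;e=np.array(b[3])/1e3-c;print(n,"blue",b[0],b[1],"s,lat mm",np.round([d@u*1e3,d@v*1e3,e@u*1e3,e@v*1e3],1),np.round(b[4],1),b[5])
    for b in blobs(n,im,((H<8)|(H>172))&(S>150)&(V>60),.038,5): print("red",b[0],b[1],np.round(b[2],4))
E
```

```text
F [-0.25 -0.05  0.08] Fu [ 0.2 -0.8 -0.1 -0.1 -0.4] pos [ 0.5042 -0.0565  0.1787] s 86.5 lat 184.57 [-1.7995e+02  7.0000e-02 -1.5616e+02] [-0.06 -0.02 -0.01]
scene blue [251.2970297  226.81188119] 101 s,lat mm [-1.4 -0.5 -2.5 -1.4] [53.2 16.6] 25.823686599731445
scene blue [328.73611111 283.61805556] 144 s,lat mm [190.4 203.7 190.1 203.6] [18.  60.2] 82.94214630126953
red [206.93333333  38.26666667] 15 [-0.2677 -0.8267]
red [131.15875371  63.19287834] 674 [-0.0272 -1.0118]
red [96.58815029 83.38150289] 692 [ 0.118  -1.0586]
red [218.1875 189.5625] 16 [ 0.4102 -0.4122]
red [250.3 241.3] 10 [ 0.5444 -0.2418]
red [452.38629283 258.1588785 ] 321 [0.4041 0.2792]
red [398.94964029 269.50359712] 139 [0.4879 0.1581]
top blue [433.62598425 249.71259843] 254 s,lat mm [4.4 0.4 4.4 0.3] [56.6 18.3] 23.400238037109375
red [424.52941176 228.82352941] 17 [ 0.5451 -0.2396]
red [229.68650794 262.29761905] 252 [0.4691 0.1526]
red [167.63903282 302.11398964] 579 [0.3862 0.2751]
red [510.03448276 297.13793103] 29 [ 0.4121 -0.4096]
```

```bash
python3 - <<'E'
from h import *
im=cv2.imread("pics/scene_z.png");yaw=np.radians(23.8);u=np.array([np.cos(yaw),np.sin(yaw)]);c=np.array([.4995,-.2603])
def prof(im,c,u,z0,ss):
    P=np.array([np.r_[c+u*s/1e3,z0+.009] for s in ss]);q=proj("scene",P).astype(np.float32)
    return q,cv2.remap(im,q[None,:,0],q[None,:,1],cv2.INTER_LINEAR)[0]
q,a=prof(im,c,u,.037,range(-34,60,3))
for s,p,x in zip(range(-34,60,3),q,a): print(s,np.round(p,1),x)
# reference: B on right pan, centre about (.6362,.0168), axis z .113 + 0.8*? (pan now level-ish unknown); tray B originally
im0=cv2.imread("pics/scene0.png");cB=np.array([.4330,-.0236]);w=np.radians(-8);uB=np.array([np.cos(w),np.sin(w)])
print("tray ref")
q,a=prof(im0,cB,uB,.020,range(-43,44,3))
for s,x in zip(range(-43,44,3),a): print(s,x)
E
```

```text
-34 [251.5 215.5] [116 114 113]
-31 [251.5 216.4] [100  99  97]
-28 [251.4 217.2] [85 77 73]
-25 [251.4 218.1] [101  64  49]
-22 [251.4 218.9] [130  57  11]
-19 [251.3 219.8] [142  63  14]
-16 [251.3 220.6] [142  64  14]
-13 [251.2 221.5] [142  64  13]
-10 [251.2 222.3] [143  65  15]
-7 [251.1 223.2] [143  65  17]
-4 [251.1 224.1] [144  64   9]
-1 [251.1 224.9] [144  68  18]
2 [251.  225.8] [144  67  20]
5 [251.  226.7] [146  69  21]
8 [250.9 227.5] [146  70  22]
11 [250.9 228.4] [145  69  22]
14 [250.8 229.3] [144  67  22]
17 [250.8 230.2] [146  68  22]
20 [250.8 231. ] [144  67  16]
23 [250.7 231.9] [145  69  20]
26 [250.7 232.8] [144  66  18]
29 [250.6 233.7] [152  91  61]
32 [250.6 234.6] [172 143 134]
35 [250.5 235.5] [179 168 168]
38 [250.5 236.4] [158 146 142]
41 [250.5 237.3] [128 116 109]
44 [250.4 238.2] [113 116 118]
47 [250.4 239.1] [ 84  95 125]
50 [250.3 240. ] [ 24  52 141]
53 [250.3 240.9] [ 13  17 150]
56 [250.2 241.8] [ 16  18 132]
59 [250.2 242.7] [19 20 84]
tray ref
-43 [111 117 103]
-40 [112 117 104]
-37 [110 119 104]
-34 [118 103  85]
-31 [130  79  48]
-28 [135  58  10]
-25 [136  60  19]
-22 [134  61  18]
-19 [133  61  14]
-16 [133  60  13]
-13 [136  61  19]
-10 [135  60  19]
-7 [132  59  13]
-4 [132  61  11]
-1 [136  63  21]
2 [136  63  19]
5 [135  62  21]
8 [135  63  21]
11 [138  67  28]
14 [135  62  20]
17 [133  62  18]
20 [132  62  20]
23 [142  87  59]
26 [167 155 153]
29 [169 162 161]
32 [132 118 111]
35 [100  93  90]
38 [93 94 94]
41 [82 80 77]
```

```bash
python3 -c "
from workcell import bot
print(bot.sign_off())"
```

```text
the job is handed in; nothing more can be done
None
```

The job is handed in after about 46 s of robot time: the left pan went down, and that cell is now in the charger, button end to the fixed contact. The light cell is still on the right pan. I had no picture views left for the end, so I judged the seating from the wrist force and pixel measurements.

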